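Unbolt a small fume hood and push its sash up to the working-height pointer

TASK

Open the bench fume hood to its working height: push the thumb tab of the bolt on its left post outward as far as it goes, so that the bolt no longer lies over the lip of the closed sash, then push the sash up with the fingertips from beneath its lip until the lip's top edge is level with the pointer clamped on the right post, and leave it there. Push only: do not pinch the lip or the tab between the fingers, and leave the cup and the bottle standing in front of the hood where they are.

Things in the scene. Friction and masses are not known exactly. Their poses are not given: they have to be found in the camera images.
- hood_front (a point): Point on the worktop midway between the front faces of the two posts of the white compact bench fume hood (fixed). Its x axis points into the hood, away from the robot, y to the hood's left, z up ('hood x, y': measured from here). Plinth front at hood x +0.010, top z 0.145. Posts 45 mm wide, at hood y +-0.165, up to z 0.615. Between them slides the glazed sash, glass at hood x +0.018.
- sash (a joint): Height of the sash above shut, m: 0 shut, 0.15 fully up. Hidden weights balance it, so it stays wherever it is left; moving mass about 2 kg, friction about 4 N either way, a little more when moved fast. While the bolt is in, it stops the sash after 1.5 mm.
- lip_top (a point): Middle of the top front edge of the sash's lip, a horizontal aluminium ledge along the sash's lower edge: hood y -0.138 to +0.138, 20 mm thick, standing out towards the robot to hood x -0.038 (this edge is set back 5 mm). Shut, its top is at z 0.180; below it the air is free down to the worktop. Moves with the sash.
- lip_under (a point): Middle of the lower front edge of the same lip, 20 mm below lip_top (shut: z 0.160, hood x -0.038): push up here with the fingers pointing forward and down, tilted 25 to 60 degrees from straight down and reaching some 10 mm behind this edge; pointing straight down they cannot get beneath.
- bolt (a joint): How far the bolt is drawn outward, m. Near 0 (0 to 0.005 at the start) its 10 mm rod lies over the left end of the lip, just above it; beyond 0.016 it is clear; 0.030 is the stop, fully drawn. Slides along hood +y (left) with about 2.5 N of friction and stays where it is left.
- bolt_tab (a point): Centre of the inner face (facing right, hood -y) of the bolt's upright steel thumb tab, in front of the left post. The tab is a plate 8 mm thick along y; the face runs 22 mm before and behind this point (hood x) and 18 mm above it. To its right all is free down to the bolt's guides, 14 mm below this point, and back to the post's face, 34 mm behind it. Moves with the bolt.
- pointer_tip (a point): Tip of the steel cone of the black working-height pointer clamped on the front of the right post; it points left at the end of the lip. Fixed, at another height in each case (z 0.235 to 0.295). lip_top must come to the same z.
- sample_cup: Bystander: white sample cup with lid, 48 mm wide, 43 mm high, on the worktop in front of the right part of the sash. Origin at the centre of its underside.
- front_bottle: Bystander: white dropper bottle, 35 mm wide, 88 mm high, on the worktop in front of the hood's right post. Origin at the centre of its underside.
- screen_corner (a point): Obstacle: the corner farthest from the robot and farthest right of the flat tablet screen on top of the white analyser that stands between the robot and the hood's left half. The screen (220 mm wide) reaches up to this height; the analyser's body under it is up to 95 mm high and reaches some 70 mm farther right. It does not stand in the way of a gripper that comes to the lip's middle from above.

How it is judged:
By the outcome, as a careful person would: the job done as asked, in the order asked, and still so for the second after the job is handed in, with the robot touching nothing.
It also fails if it takes over 50 s, if anything falls off the work surface, if the arm or the gripper's body presses on something with over 40 N, if the wrist force passes 120 N, or if a joint passes its speed limit or range.

ROBOT

A 6-joint arm with a two-finger parallel gripper is mounted at the origin on a cart in front of the work surface, level with it; the furniture and walls round the work are solid. World frame = base frame: x ahead of the robot, y to its left, z up, the work surface at z = 0. Lengths are in m, angles in rad, forces in N, time in s.
With the tool pointing down it reaches from about 0.25 to 0.775 m from the base axis. Payload 4 kg.
Tool frame: the origin (TCP) lies between the finger pads; the fingertips stand env.tip_reach ahead of it and the grasp point (between the pads) is the TCP (env.tip_reach is the distance from the TCP to the fingertips, in m); z points along the fingers, y is the line along which they close (so a half turn about z gives the same grasp; the last joint's range is limited). The gripper opens to 85 mm and grips with 20 to 120 N. Pads are 22 mm wide; open, the fingers measure 114 mm over their backs; the gripper's body (76 mm by 85 mm) begins 54 mm behind the grasp point. The pads swing forward as they close: fully open they stand 13 mm farther back than shut.
Start: joints at [-1.412, 0.087, 1.371, -0, 1.684, -0.103], TCP at [0.142, -0.531, 0.25] pointing down, gripper open.
Joint ranges: [-3.1, 3.1], [-0.76, 2.03], [0.27, 2.55], [-1.08, 4.22], [0.17, 2.65], [-2.57, 2.57]. Speed limits (rad/s): [2.79, 2.79, 3.14, 3.14, 3.14, 3.14].

INTERFACE

Orientations are given as a 3x3 rotation matrix whose columns are the frame's x, y, z axes.
In Python, from bench import env, imaging gives the robot as it stands.
- The arm moves only by the tool arm_command, never from a script. Its argument "series" is a list of rows, each an object with "slide": the shift along the tool's x, y, z in mm, a list of three; "dr": the turn, a rotation vector about the tool's x, y, z in degrees, a list of three; "fingers": the opening in per cent of the stroke, from 0 (shut) to 100 (fully open). A call has 1 to 10 rows; each row shifts and turns the commanded pose from where the row before left it, along the tool's axes as they then stand; what a row does not reach is not made up. A row lasts 1/12 s, in which the tool goes at most 41.7 mm and 7.16 degrees, less where a joint would pass 70% of its speed; a pose out of reach is approached as far as the arm can. A call is refused whole if a number of a shift passes 41.7 or a number of a turn 7.16, either way. A call with a gripper value outside its range is refused whole. The fingers move at their own pace and stop on an object; "grip_force" is the grip in N (left out, the last holds). Time passes only in rows, so rows that do not move let the fingers close. It gives the time, the measured TCP pose, the force, the opening and the grip force at its end, in the units of the state.
- env.get_obs(): the state, without advancing time (a new reading comes with each control period).
- imaging.get_image(name): name is "scene" or "top"; returns a dict with "image" (480x640x3 uint8, red, green, blue), "fx", "fy", "cx", "cy" (pixels), "world_from_camera" (4x4, takes a point from camera to world coordinates). Camera axes: x right, y down, z forward; pixel columns grow to the right and rows downward; lengths in m; the calibration is good to about 2 mm. A picture is of the moment at which its call begins. There is no depth.
- env.hand_in(): hands the job in; it is judged then, once.
The state is a dict: "clock": time; "joints": joint angles; "joint_velocities": joint speeds; "joint_torque": joint torques, N m; "ee_pos": TCP position; "tcp_rot": TCP orientation; "ft_force": force on the tool from outside, world axes, zero at the start; "torque": the same for the moment, N m; "grip_width": finger opening in m; "gripper_force": force on a finger pad.
Only numpy, scipy, OpenCV 4.12 (cv2) and the standard library are available. Lean on these libraries where they do the work, as an engineer would, in place of code of your own. Each camera call takes 0.05 s, during which the arm holds its last target. There are 200 camera calls.

## Working session

There is one attempt and no reset: what is moved stays moved. The work goes in short steps, Python scripts to look and compute and a tool call to move; the robot and the scene stay as the last step left them, time stands still between calls to the robot, and variables do not carry over. Pictures are saved under pics/ and viewed, at most 13 in all, crops included, and the job is handed in when it is done.

Besides the shell and the picture viewer there is one more tool, called after "Request:" as name([rows], argument=value, ...), one row to a line, values as JSON. arm_command: Moves the arm, as the interface text tells. Its arguments: {"type":"object","properties":{"series":{"type":"array","items":{"type":"object","properties":{"slide":{"type":"array","items":{"type":"number"}},"dr":{"type":"array","items":{"type":"number"}},"fingers":{"type":"number"}}}},"grip_force":{"type":"number"}},"required":["series"]}

```bash
ls; mkdir -p pics
python3 - <<'E'
from bench import env, imaging
import cv2
print(env.tip_reach, env.get_obs())
for n in ("scene","top"):
    d=imaging.get_image(n); cv2.imwrite(f"pics/{n}0.png",d["image"][:,:,::-1]); print(n,d["fx"],d["fy"],d["cx"],d["cy"],d["world_from_camera"].round(4).tolist())
E
```

```text
pics
0.019 {'clock': 0.0, 'joints': array([-1.41212134e+00,  8.79769565e-02,  1.37229192e+00,  2.36236851e-05,
        1.68360682e+00, -1.03093632e-01]), 'joint_velocities': array([0.0002128 , 0.00039364, 0.00143202, 0.00081324, 0.001496  ,
       0.00146229]), 'joint_torque': array([ 1.68441643e-04, -3.51870525e+01, -3.13274896e+01, -1.57223071e-04,
        1.08118195e-02,  5.17499728e-06]), 'ee_pos': array([ 0.14226593, -0.530799  ,  0.24910798]), 'tcp_rot': array([[ 9.65933152e-01,  2.58791484e-01, -3.37564613e-04],
       [ 2.58791576e-01, -9.65930547e-01,  2.25806935e-03],
       [ 2.58305148e-04, -2.26850293e-03, -9.99997394e-01]]), 'ft_force': array([-0.09497035, -0.81294586, -0.27746519]), 'torque': array([-3.57222272e-02, -6.56928366e-05, -1.81681698e-02]), 'gripper_force': 0.0, 'grip_width': 0.08521779201856819}
scene 597.8672846826311 597.8672846826311 317.1957036509596 244.1479581130237 [[0.842, -0.2778, 0.4624, -0.0822], [-0.5395, -0.4402, 0.7178, -1.2651], [0.0041, -0.8538, -0.5205, 0.8334], [0.0, 0.0, 0.0, 1.0]]
top 436.4371730366215 436.4371730366215 321.2646867920096 235.3689742236324 [[0.0087, -0.9912, 0.1322, 0.3631], [-0.9997, -0.0056, 0.0235, -0.3922], [-0.0226, -0.1323, -0.9909, 1.0983], [0.0, 0.0, 0.0, 1.0]]
```

View pics/scene0.png

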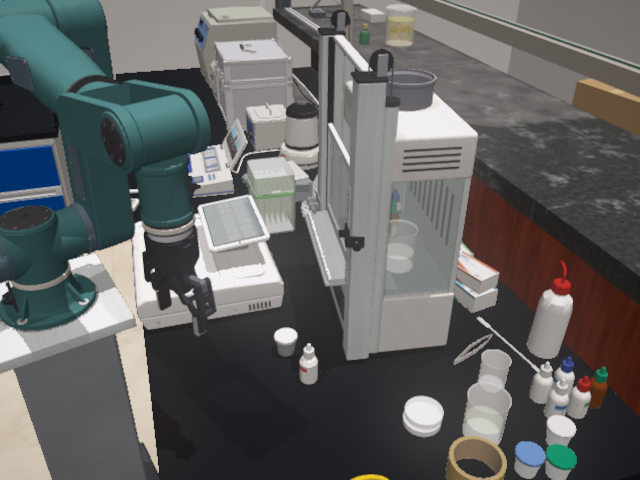

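View pics/top0.png

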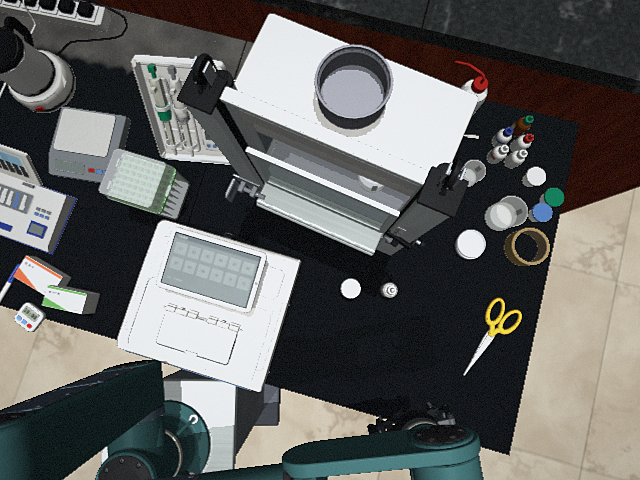

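The scene view shows the sash lip at about (325,245), the pointer at (352,240) and the bolt near (310,205). In the top view the lip runs from (262,195) to (380,248), the bolt tab is near (240,188) and the pointer near (405,240). I'll zoom in on these.

Run:
```python
import cv2
a=cv2.imread("pics/top0.png")[160:270,215:435]; b=cv2.imread("pics/scene0.png")[180:300,290:380]
cv2.imwrite("pics/topz.png",cv2.resize(a,None,fx=3.6,fy=3.6,interpolation=cv2.INTER_CUBIC))
cv2.imwrite("pics/scz.png",cv2.resize(b,None,fx=5,fy=5,interpolation=cv2.INTER_CUBIC))
```

```text
(no output)
```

View pics/topz.png

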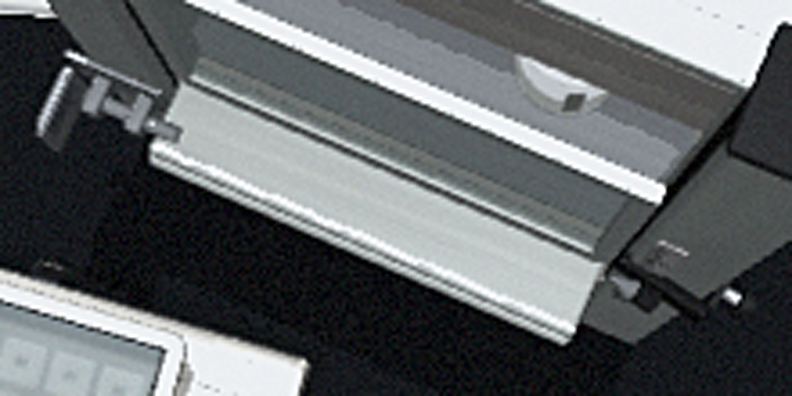

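View pics/scz.png

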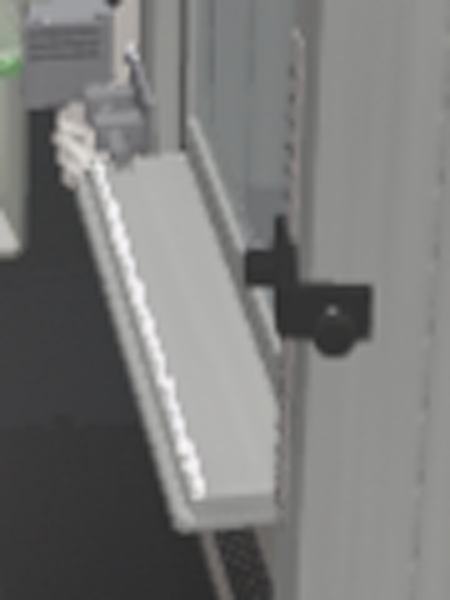

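The top zoom shows the lip's bright front edge running from (155,150) to (570,335), the tab plate from (45,140) to (75,65), the rod end at (175,130) and the steel cone near (620,285). In the scene zoom the lip's highlight edge runs from (97,160) to (200,490), and the black pointer parts are at about (245–370, 215–350). I'll fit the hood pose and enlarge the pointer and tab.

```bash
cat > h.py <<'E'
import numpy as np, cv2
from scipy.optimize import least_squares
C={"scene":(597.867,317.1957,244.148,np.array([[0.842,-0.2778,0.4624,-0.0822],[-0.5395,-0.4402,0.7178,-1.2651],[0.0041,-0.8538,-0.5205,0.8334]])),
"top":(436.437,321.2647,235.369,np.array([[0.0087,-0.9912,0.1322,0.3631],[-0.9997,-0.0056,0.0235,-0.3922],[-0.0226,-0.1323,-0.9909,1.0983]]))}
def proj(n,p):
    f,cx,cy,M=C[n]; q=M[:,:3].T@(np.asarray(p)-M[:,3]); return np.array([cx+f*q[0]/q[2],cy+f*q[1]/q[2]])
def ray(n,uv):
    f,cx,cy,M=C[n]; return M[:,3],M[:,:3]@np.array([(uv[0]-cx)/f,(uv[1]-cy)/f,1])
def onz(n,uv,z):
    o,d=ray(n,uv); return o+d*(z-o[2])/d[2]
def tri(a,b):
    return least_squares(lambda p:np.r_[proj("scene",p)-a,proj("top",p)-b],[.5,-.4,.2])
def H(h,p):  # hood->world
    c,s=np.cos(h[2]),np.sin(h[2]); return np.array([h[0]+c*p[0]-s*p[1],h[1]+s*p[0]+c*p[1],p[2]])
def Hi(h,p):
    c,s=np.cos(h[2]),np.sin(h[2]); d=np.asarray(p[:2])-h[:2]; return np.array([c*d[0]+s*d[1],-s*d[0]+c*d[1],p[2]])
E
python3 - <<'E'
from h import *
t=lambda u,v:np.array([215+u/3.6-.36,160+v/3.6-.36]); s=lambda u,v:np.array([290+u/5-.4,180+v/5-.4])
obs=[("top",t(157,146),(-.033,.138,.18)),("top",t(573,330),(-.033,-.138,.18)),("scene",s(200,494),(-.033,-.138,.18)),("scene",s(97,160),(-.033,.138,.18))]
f=lambda h:np.concatenate([proj(n,H(h,p))-uv for n,uv,p in obs])
r=least_squares(f,[.65,-.4,-.4]); print(r.x,np.degrees(r.x[2]),r.fun.round(2))
h=r.x
print("tab top, z .213?",Hi(h,onz("top",t(45,138),.22)),Hi(h,onz("top",t(72,65),.22)))
for p in [(-.033,.138,.18),(-.038,.138,.16),(-.033,-.138,.18),(0,.165,.615),(0,-.165,.615),(0,-.1425,.18),(-.038,-.138,.16)]:
  print(p,((proj("top",H(h,p))-[215,160])*3.6).round(),((proj("scene",H(h,p))-[290,180])*5).round())
a=cv2.imread("pics/top0.png"); b=cv2.imread("pics/scene0.png")
z=lambda i,x,y,w,hh,k:cv2.resize(i[y:y+hh,x:x+w],None,fx=k,fy=k,interpolation=cv2.INTER_CUBIC)
o=np.zeros((600,800,3),np.uint8)
for (i,x,y),(X,Y) in zip([(a,220,170),(a,375,225),(b,295,180),(b,325,215)],[(0,0),(400,0),(0,300),(400,300)]): o[Y:Y+300,X:X+400]=z(i,x,y,50,37,8)[:296].repeat(1,0) if 0 else cv2.resize(z(i,x,y,50,38,8),(400,304))[:300]
cv2.imwrite("pics/zz.png",o)
E
```

```text
[ 0.5364119  -0.37069751 -0.41485265] -23.76930593972421 [-1.32 -0.3   1.09  0.81  0.29  0.08  0.29 -0.46]
tab top, z .213? [-0.05944554  0.18622226  0.22      ] [-0.01439764  0.19070574  0.22      ]
(-0.033, 0.138, 0.18) [151. 144.] [ 96. 156.]
(-0.038, 0.138, 0.16) [153. 158.] [ 86. 194.]
(-0.033, -0.138, 0.18) [576. 332.] [199. 492.]
(0, 0.165, 0.615) [-104. -262.] [ 166. -854.]
(0, -0.165, 0.615) [836. 139.] [ 344. -653.]
(0, -0.1425, 0.18) [605. 284.] [286. 492.]
(-0.038, -0.138, 0.16) [569. 342.] [186. 536.]
```

View pics/zz.png

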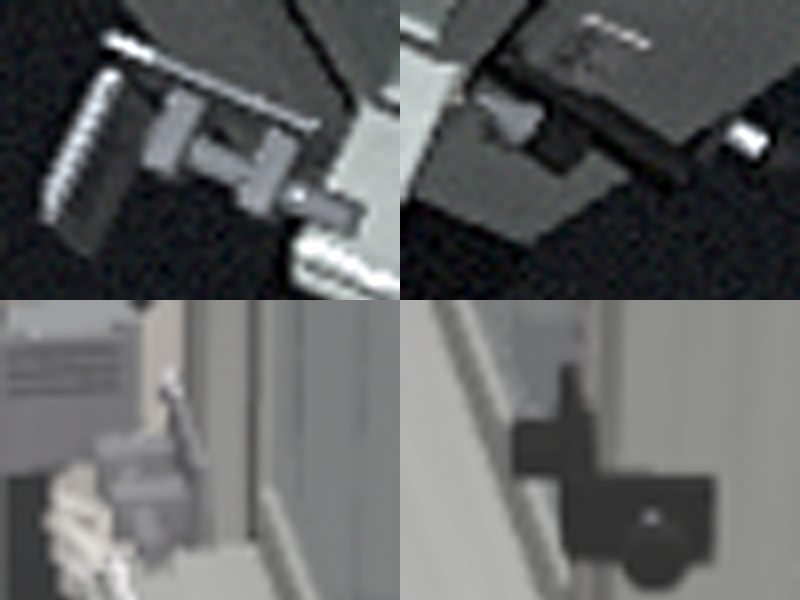

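The lip fit is good, with residuals of about 1 px. The tab plate's bright top edge in the top view runs from (45,220) to (115,75). The cone tip in the top view is at about (478,98). In the scene view the black holder sits at (515–575, 420–475), and the cone has low contrast there. I'll average frames and stretch the contrast.

Run:
```python
from bench import imaging
from h import *
A={n:np.mean([imaging.get_image(n)["image"][:,:,::-1].astype(np.float32) for _ in range(6)],0) for n in("scene","top")}
np.savez("avg.npz",**A)
def z(n,x,y):
    c=A[n][y:y+19,x:x+25]; lo,hi=np.percentile(c,2),np.percentile(c,97)
    return cv2.resize(np.clip((c-lo)/(hi-lo)*255,0,255).astype(np.uint8),(400,304),interpolation=cv2.INTER_CUBIC)[:300]
cv2.imwrite("pics/z2.png",np.vstack([np.hstack([z("scene",333,218),z("top",378,229)]),np.hstack([z("scene",305,188),z("top",222,175)])]))
t=lambda u,v:np.array([375+u/8-.44,225+v/8-.44]);s=lambda u,v:np.array([325+u/8-.44,215+v/8-.44])
h=np.array([.5364,-.3707,-.41485])
r=tri(s(145,148),t(158,135)); print("block",r.x,Hi(h,r.x),r.fun)
```

```text
block [ 0.45995712 -0.5086516   0.29042666] [-0.01435699 -0.15706061  0.29042666] [ 0.15551    -0.026887   -0.08020482  0.14142953]
```

View pics/z2.png

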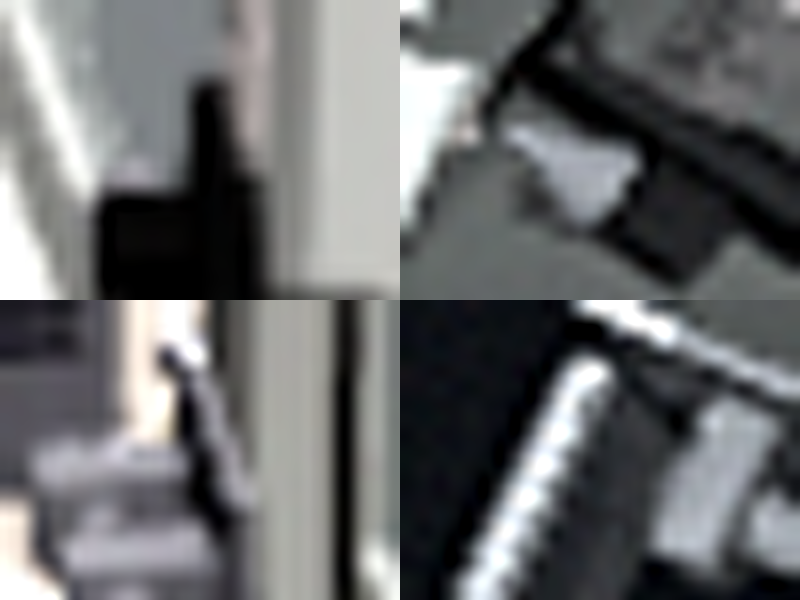

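Run:
```python
from h import *
h=np.array([.5364,-.3707,-.41485])
r=tri([340.66,227.5],[384.4,236.65]); print("tip",r.x,Hi(h,r.x),r.fun)
for z in(.20,.21,.22,.23):
  a,b=[Hi(h,onz("top",[222+u/16-.47,175+v/16-.47],z)) for u,v in((60,290),(193,62))]; print(z,a,b)
  for y in(.18,.19): print(y,[((proj("scene",H(h,(x,y,z)))-[305,188])*16).round() for x in(-.056,-.012)])
```

```text
tip [ 0.46855574 -0.49024493  0.29047779] [-0.01390659 -0.13674955  0.29047779] [ 0.30711831 -0.05264631 -0.15607205  0.27545347]
0.2 [-0.0486484   0.20114234  0.2       ] [-0.01360127  0.19846464  0.2       ]
0.18 [array([-128.,  126.]), array([169., 107.])]
0.19 [array([-137.,   96.]), array([158.,  77.])]
0.21 [-0.04977593  0.19790659  0.21      ] [-0.01511895  0.19525869  0.21      ]
0.18 [array([-129.,   65.]), array([169.,  46.])]
0.19 [array([-138.,   35.]), array([158.,  16.])]
0.22 [-0.05090347  0.19467084  0.22      ] [-0.01663663  0.19205275  0.22      ]
0.18 [array([-130.,    3.]), array([169., -16.])]
0.19 [array([-139.,  -26.]), array([159., -46.])]
0.23 [-0.052031    0.19143509  0.23      ] [-0.01815431  0.18884681  0.23      ]
0.18 [array([-131.,  -59.]), array([169., -78.])]
0.19 [array([-140.,  -88.]), array([ 159., -107.])]
```

The cone tip is clear at (130,160) in the scene zoom and (110,130) in the top zoom, which puts it at z ≈ 0.290. The ribbed grey block left of the bracket in the scene may be the tab, so I'll take one wider crop there.

Run:
```python
from h import *
A=np.load("avg.npz"); c=A["scene"][165:205,283:333]
cv2.imwrite("pics/z3.png",cv2.resize(np.clip(c*1.2,0,255).astype(np.uint8),None,fx=14,fy=14,interpolation=cv2.INTER_CUBIC))
```

```text
(no output)
```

View pics/z3.png

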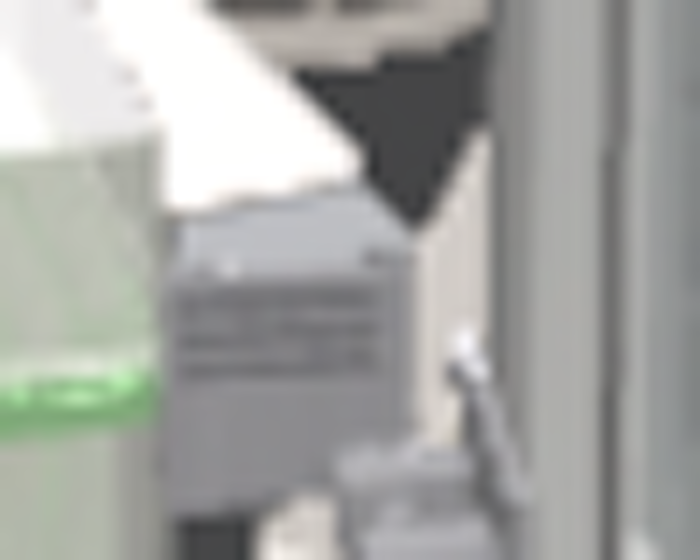

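The grey ribbed block has its face at about (175–410, 275–515), roughly the size and place I expect for the tab, with its top near z 0.23. The guide tops are at about (335–470, 440–480), z ≈ 0.198. Next I'll compute the screen corner and the first move.

```bash
cat >> h.py <<'E'
h=np.array([.5364,-.3707,-.41485])
from scipy.spatial.transform import Rotation as Rn
def plan(tip,tilt):
    from bench import env
    o=env.get_obs(); hx=np.array([np.cos(h[2]),np.sin(h[2]),0]); hy=np.array([-hx[1],hx[0],0]); t=np.radians(tilt)
    z=np.sin(t)*hx-np.array([0,0,np.cos(t)]); R=np.c_[np.cross(-hy,z),-hy,z]; R0=o["tcp_rot"]
    p=H(h,tip)-.019*z; dp=p-o["ee_pos"]
    print("tip now hood mm",(Hi(h,o["ee_pos"]+.019*R0[:,2])*1e3).round(1),"rotvec tool deg",np.degrees(Rn.from_matrix(R0.T@R).as_rotvec()).round(1),"slide in present tool mm",(R0.T@dp*1e3).round(1),"in final tool",(R.T@dp*1e3).round(1),"F",o["ft_force"].round(1),"t",o["clock"],"w",o["grip_width"],o["joints"].round(2))
E
python3 - <<'E'
from h import *
for s in((268,237),(238,195)):
  r=tri(s,(267,250)); print(r.x,Hi(h,r.x),abs(r.fun).max())
plan((-.05,.10,.30),45)
E
```

```text
[ 0.45029135 -0.24904842  0.15534176] [-0.12783663  0.07662638  0.15534176] 3.029624686840066
[ 0.41640565 -0.2554609   0.27230396] [-0.15626347  0.0571001   0.27230396] 18.238329080333244
tip now hood mm [-295.9 -305.8  231.4] rotvec tool deg [-15.2  43.2  36.7] slide in present tool mm [ 435.4 -170.8  -63.1] in final tool [ 209.  -405.8  119.8] F [-0.7  0.1 -0.2] t 0.7 w 0.08537977939793419 [-1.41  0.09  1.37 -0.    1.68 -0.1 ]
```

Request:
arm_command([
  {"slide": [0, 0, -40], "dr": [0, 0, 0], "fingers": 0},
  {"slide": [0, 0, -40], "dr": [0, 0, 0], "fingers": 0},
  {"slide": [0, 0, -40], "dr": [0, 0, 0], "fingers": 0},
  {"slide": [0, 0, -20], "dr": [0, 0, 6.5], "fingers": 0},
  {"slide": [0, 0, 0], "dr": [0, 0, 6.5], "fingers": 0},
  {"slide": [0, 0, 0], "dr": [0, 0, 6.5], "fingers": 0},
  {"slide": [0, 0, 0], "dr": [0, 0, 6.5], "fingers": 0},
  {"slide": [0, 0, 0], "dr": [0, 0, 6.5], "fingers": 0},
  {"slide": [0, 0, 0], "dr": [0, 0, 6.3], "fingers": 0},
  {"slide": [0, 0, 0], "dr": [0, 0, 0], "fingers": 0},
])

```text
clock: 1.53
ee_pos: [0.1424, -0.5313, 0.3904]
tcp_rot: [[0.914, -0.405, 0.0], [-0.405, -0.914, -0.0], [0.0, 0.0, -1.0]]
ft_force: [0.3, -0.2, -0.2]
grip_width: 0.0001
gripper_force: 0.0
```

```bash
python3 -c "
from h import *
plan((-.05,.10,.30),45)"
```

```text
tip now hood mm [-295.9 -305.8  371.4] rotvec tool deg [ 0.1 45.  -0.1] slide in present tool mm [ 231.5 -406.3   76.9] in final tool [ 110.  -405.8  218.8] F [ 0.3 -0.2 -0.2] t 1.5333 w 0.00013553395136614994 [-1.41  0.1   1.08 -0.    1.96  0.58]
```

Request:
arm_command([
  {"slide": [16, -40, 0]},
  {"slide": [16, -40, 0]},
  {"slide": [16, -40, 0]},
  {"slide": [16, -40, 0]},
  {"slide": [16, -40, 0]},
  {"slide": [16, -40, 0]},
  {"slide": [16, -40, 0]},
  {"slide": [16, -40, 0]},
  {"slide": [16, -40, 0]},
  {"slide": [16, -40, 0]},
])

```text
validation failed for argument at $.se...
```

Request:
arm_command([
  {"dr": [0, 6.5, 0]},
  {"dr": [0, 6.5, 0]},
  {"dr": [0, 6.5, 0]},
  {"dr": [0, 6.5, 0]},
  {"dr": [0, 6.5, 0]},
  {"dr": [0, 6.5, 0]},
  {"dr": [0, 6, 0]},
  {"slide": [0, 0, 0]},
  {"slide": [0, 0, 0]},
])

```text
validation failed for argument at $.se...
```

```bash
python3 -c "
from h import *
plan((-.034,.145,.30),45)
plan((-.034,.145,.212),45)"
```

```text
tip now hood mm [-295.9 -305.8  371.4] rotvec tool deg [ 0.1 45.  -0.1] slide in present tool mm [ 247.4 -451.3   76.9] in final tool [ 121.3 -450.8  230.1] F [ 0.3 -0.2 -0.2] t 1.5333 w 0.00013553395136614994 [-1.41  0.1   1.08 -0.    1.96  0.58]
tip now hood mm [-295.9 -305.8  371.4] rotvec tool deg [ 0.1 45.  -0.1] slide in present tool mm [ 247.4 -451.3  164.9] in final tool [  59.1 -450.8  292.3] F [ 0.3 -0.2 -0.2] t 1.5333 w 0.00013553395136614994 [-1.41  0.1   1.08 -0.    1.96  0.58]
```

All three fields are needed in every row.

Request:
arm_command([
  {"slide": [16, -40, 0], "dr": [0, 0, 0], "fingers": 0},
  {"slide": [16, -40, 0], "dr": [0, 0, 0], "fingers": 0},
  {"slide": [16, -40, 0], "dr": [0, 0, 0], "fingers": 0},
  {"slide": [16, -40, 0], "dr": [0, 0, 0], "fingers": 0},
  {"slide": [16, -40, 0], "dr": [0, 0, 0], "fingers": 0},
  {"slide": [16, -40, 0], "dr": [0, 0, 0], "fingers": 0},
  {"slide": [16, -40, 0], "dr": [0, 0, 0], "fingers": 0},
  {"slide": [16, -40, 0], "dr": [0, 0, 0], "fingers": 0},
  {"slide": [16, -40, 0], "dr": [0, 0, 0], "fingers": 0},
  {"slide": [16, -40, 0], "dr": [0, 0, 0], "fingers": 0},
])

```text
clock: 2.37
ee_pos: [0.4411, -0.2379, 0.3907]
tcp_rot: [[0.916, -0.401, 0.001], [-0.401, -0.916, -0.001], [0.001, 0.0, -1.0]]
ft_force: [0.5, -1.3, 0.8]
grip_width: -0.0004
gripper_force: 0.0
```

Request:
arm_command([
  {"slide": [0, 0, 0], "dr": [0, 6.5, 0], "fingers": 0},
  {"slide": [0, 0, 0], "dr": [0, 6.5, 0], "fingers": 0},
  {"slide": [0, 0, 0], "dr": [0, 6.5, 0], "fingers": 0},
  {"slide": [0, 0, 0], "dr": [0, 6.5, 0], "fingers": 0},
  {"slide": [0, 0, 0], "dr": [0, 6.5, 0], "fingers": 0},
  {"slide": [0, 0, 0], "dr": [0, 6.5, 0], "fingers": 0},
  {"slide": [0, 0, 0], "dr": [0, 6, 0], "fingers": 0},
  {"slide": [0, 0, 0], "dr": [0, 0, 0], "fingers": 0},
  {"slide": [0, 0, 0], "dr": [0, 0, 0], "fingers": 0},
])

```text
clock: 3.12
ee_pos: [0.4389, -0.2393, 0.389]
tcp_rot: [[0.649, -0.403, 0.645], [-0.285, -0.915, -0.285], [0.705, 0.001, -0.709]]
ft_force: [-0.0, 0.2, 1.2]
grip_width: -0.0
gripper_force: 0.0
```

```bash
python3 -c "
from h import *
plan((-.034,.145,.25),45)
plan((-.034,.145,.212),45)"
```

```text
tip now hood mm [-128.8   81.   375.5] rotvec tool deg [0.  0.2 0. ] slide in present tool mm [-21.3 -64.2 155.8] in final tool [-21.8 -64.  155.8] F [-0.   0.2  1.2] t 3.1167 w -3.807123991955331e-05 [-0.76 -0.53  1.77  0.26  1.16  1.21]
tip now hood mm [-128.8   81.   375.5] rotvec tool deg [0.  0.2 0. ] slide in present tool mm [-48.  -64.2 182.8] in final tool [-48.6 -64.  182.7] F [-0.   0.2  1.2] t 3.1167 w -3.807123991955331e-05 [-0.76 -0.53  1.77  0.26  1.16  1.21]
```

Request:
arm_command([
  {"slide": [0, -16, 36], "dr": [0, 0, 0], "fingers": 0},
  {"slide": [-6, -16, 36], "dr": [0, 0, 0], "fingers": 0},
  {"slide": [-10, -16, 36], "dr": [0, 0, 0], "fingers": 0},
  {"slide": [-10, -16, 36], "dr": [0, 0, 0], "fingers": 0},
  {"slide": [-10, 0, 18], "dr": [0, 0, 0], "fingers": 0},
  {"slide": [-5, 0, 10], "dr": [0, 0, 0], "fingers": 0},
  {"slide": [-4, 0, 6], "dr": [0, 0, 0], "fingers": 0},
  {"slide": [0, 0, 0], "dr": [0, 0, 0], "fingers": 0},
  {"slide": [0, 0, 0], "dr": [0, 0, 0], "fingers": 0},
])

```text
clock: 3.87
ee_pos: [0.5531, -0.2197, 0.2342]
tcp_rot: [[0.647, -0.403, 0.648], [-0.284, -0.915, -0.286], [0.708, 0.001, -0.706]]
ft_force: [-0.3, -0.8, 0.5]
grip_width: 0.0003
gripper_force: 0.0
```

```bash
python3 -c "
from h import *
from bench import imaging
plan((-.034,.145,.213),45)
def z(n,x,y,w,hh):
    c=imaging.get_image(n)['image'][y:y+hh,x:x+w,::-1]; return cv2.resize(np.clip(c*1.2,0,255).astype(np.uint8),(400,400),interpolation=cv2.INTER_CUBIC)
cv2.imwrite('pics/a1.png',np.hstack([z('top',210,140,80,80),z('scene',270,150,80,80)]))"
```

```text
tip now hood mm [-32.1 144.9 220.8] rotvec tool deg [ 0.  -0.1  0. ] slide in present tool mm [-6.8 -0.1  4.1] in final tool [-6.8 -0.1  4.1] F [-0.3 -0.8  0.5] t 3.8667 w 0.00029416473305163065 [-0.51 -0.26  1.9   0.1   0.72  1.43]
```

View pics/a1.png

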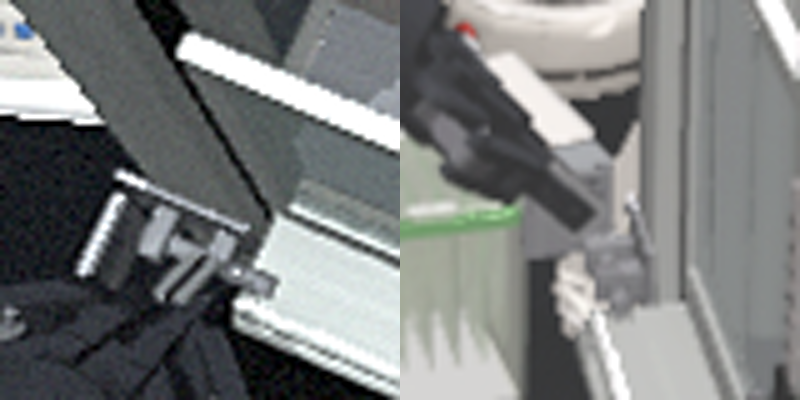

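The fingertip stands just above the guides, to the right of the tab: the finger end is near (590,215) in the scene crop, and the tab stripe is at (75–125, 200–275) in the top crop. I'll lower it a few mm and slide outward.

Request:
arm_command([
  {"slide": [-5, 0, 2], "dr": [0, 0, 0], "fingers": 0},
  {"slide": [0, -5, 0], "dr": [0, 0, 0], "fingers": 0},
  {"slide": [0, -5, 0], "dr": [0, 0, 0], "fingers": 0},
  {"slide": [0, -4, 0], "dr": [0, 0, 0], "fingers": 0},
  {"slide": [0, -4, 0], "dr": [0, 0, 0], "fingers": 0},
  {"slide": [0, -3, 0], "dr": [0, 0, 0], "fingers": 0},
  {"slide": [0, -3, 0], "dr": [0, 0, 0], "fingers": 0},
])

```text
clock: 4.55
ee_pos: [0.5599, -0.1958, 0.2278]
tcp_rot: [[0.647, -0.403, 0.647], [-0.285, -0.915, -0.285], [0.707, 0.0, -0.707]]
ft_force: [-0.3, 0.3, 0.4]
grip_width: 0.0
gripper_force: 0.0
```

Request:
arm_command([
  {"slide": [0, -3, 0], "dr": [0, 0, 0], "fingers": 0},
  {"slide": [0, -3, 0], "dr": [0, 0, 0], "fingers": 0},
  {"slide": [0, -3, 0], "dr": [0, 0, 0], "fingers": 0},
  {"slide": [0, -3, 0], "dr": [0, 0, 0], "fingers": 0},
])

```text
clock: 4.88
ee_pos: [0.5645, -0.1855, 0.2277]
tcp_rot: [[0.647, -0.404, 0.647], [-0.285, -0.915, -0.286], [0.707, 0.001, -0.707]]
ft_force: [-1.9, -2.4, 0.5]
grip_width: 0.0002
gripper_force: 1.3
```

Request:
arm_command([
  {"slide": [0, -3, 0], "dr": [0, 0, 0], "fingers": 0},
  {"slide": [0, -3, 0], "dr": [0, 0, 0], "fingers": 0},
  {"slide": [0, -3, 0], "dr": [0, 0, 0], "fingers": 0},
  {"slide": [0, -3, 0], "dr": [0, 0, 0], "fingers": 0},
])

```text
clock: 5.22
ee_pos: [0.5694, -0.1742, 0.2277]
tcp_rot: [[0.647, -0.404, 0.647], [-0.285, -0.915, -0.286], [0.707, 0.0, -0.707]]
ft_force: [-3.3, -1.6, 0.8]
grip_width: -0.0001
gripper_force: 1.3
```

Request:
arm_command([
  {"slide": [0, -3, 0], "dr": [0, 0, 0], "fingers": 0},
  {"slide": [0, -3, 0], "dr": [0, 0, 0], "fingers": 0},
  {"slide": [0, -2, 0], "dr": [0, 0, 0], "fingers": 0},
  {"slide": [0, -2, 0], "dr": [0, 0, 0], "fingers": 0},
])

```text
clock: 5.55
ee_pos: [0.5727, -0.167, 0.2277]
tcp_rot: [[0.648, -0.405, 0.645], [-0.283, -0.914, -0.29], [0.707, 0.005, -0.707]]
ft_force: [-10.3, -13.8, 2.2]
grip_width: -0.0001
gripper_force: 8.3
```

Request:
arm_command([
  {"slide": [0, -1.5, 0], "dr": [0, 0, 0], "fingers": 0},
  {"slide": [0, -1.5, 0], "dr": [0, 0, 0], "fingers": 0},
  {"slide": [0, 0, 0], "dr": [0, 0, 0], "fingers": 0},
])

```text
clock: 5.8
ee_pos: [0.5728, -0.1667, 0.2277]
tcp_rot: [[0.649, -0.407, 0.642], [-0.282, -0.913, -0.294], [0.706, 0.01, -0.708]]
ft_force: [-12.1, -16.0, 2.0]
grip_width: 0.0002
gripper_force: 10.1
```

```bash
python3 -c "
from h import *
plan((-.034,.145,.213),45)"
```

```text
tip now hood mm [-35.5 201.1 214.3] rotvec tool deg [0.6 0.  0.2] slide in present tool mm [-0.1 56.3  2.5] in final tool [ 0.2 56.3  2. ] F [-12.1 -16.    2. ] t 5.8 w 0.00019203226877717821 [-0.35 -0.25  1.9  -0.09  0.7   1.68]
```

The bolt is at its stop: tip face at hood y ≈ 0.2155 and 20 N. Next I'll retreat and move over the middle of the lip.

Request:
arm_command([
  {"slide": [0, 10, 0], "dr": [0, 0, 0], "fingers": 0},
  {"slide": [0, 15, 0], "dr": [0, 0, 0], "fingers": 0},
  {"slide": [0, 10, -20], "dr": [0, 0, 0], "fingers": 0},
  {"slide": [0, 0, -38], "dr": [0, 0, 0], "fingers": 0},
  {"slide": [0, 10, -38], "dr": [0, 0, 0], "fingers": 0},
  {"slide": [0, 38, 0], "dr": [0, 0, 0], "fingers": 0},
  {"slide": [0, 38, 0], "dr": [0, 0, 0], "fingers": 0},
  {"slide": [0, 38, 0], "dr": [0, 0, 0], "fingers": 0},
  {"slide": [0, 38, 0], "dr": [0, 0, 0], "fingers": 0},
  {"slide": [0, 34, 0], "dr": [0, 0, 0], "fingers": 0},
])

```text
clock: 6.63
ee_pos: [0.4185, -0.3478, 0.2963]
tcp_rot: [[0.645, -0.404, 0.648], [-0.285, -0.915, -0.286], [0.709, 0.0, -0.705]]
ft_force: [0.7, 0.3, -1.2]
grip_width: 0.0001
gripper_force: 0.0
```

```bash
python3 -c "
from h import *
plan((-.075,-.03,.115),45)"
```

```text
tip now hood mm [-103.7  -26.6  282.9] rotvec tool deg [ 0.  -0.1 -0. ] slide in present tool mm [-98.7   3.3 138.8] in final tool [-98.4   3.4 139. ] F [ 0.7  0.3 -1.2] t 6.6333 w 7.144897742636863e-05 [-1.04 -0.39  1.87  0.5   1.03  0.83]
```

Request:
arm_command([
  {"slide": [-20, 0, 28], "dr": [0, 0, 0], "fingers": 0},
  {"slide": [-20, 0, 28], "dr": [0, 0, 0], "fingers": 0},
  {"slide": [-20, 0, 28], "dr": [0, 0, 0], "fingers": 0},
  {"slide": [-20, 0, 28], "dr": [0, 0, 0], "fingers": 0},
  {"slide": [-19, 0, 27], "dr": [0, 0, 0], "fingers": 0},
  {"slide": [0, 0, 0], "dr": [0, 0, 0], "fingers": 0},
  {"slide": [11, 0, 11], "dr": [0, 0, 0], "fingers": 0},
  {"slide": [11, 0, 11], "dr": [0, 0, 0], "fingers": 0},
  {"slide": [11, 0, 11], "dr": [0, 0, 0], "fingers": 0},
  {"slide": [0, 0, 0], "dr": [0, 0, 0], "fingers": 0},
])

```text
clock: 7.47
ee_pos: [0.4904, -0.3781, 0.1305]
tcp_rot: [[0.645, -0.403, 0.65], [-0.283, -0.915, -0.287], [0.71, 0.001, -0.704]]
ft_force: [0.5, -1.2, 0.6]
grip_width: -0.0001
gripper_force: 0.0
```

```bash
python3 -c "
from h import *
plan((-.028,-.03,.134),45)"
```

```text
tip now hood mm [-25.6 -25.4 117.1] rotvec tool deg [ 0.1 -0.3  0. ] slide in present tool mm [ 10.4   4.7 -13.6] in final tool [ 10.3   4.7 -13.6] F [ 0.5 -1.2  0.6] t 7.4667 w -9.879484374298889e-05 [-0.92 -0.08  1.97  0.63  0.62  0.66]
```

Request:
arm_command([
  {"slide": [4, 0, -4], "dr": [0, 0, 0], "fingers": 0},
  {"slide": [2.5, 0, -2.5], "dr": [0, 0, 0], "fingers": 0},
  {"slide": [1.5, 0, -1.5], "dr": [0, 0, 0], "fingers": 0},
  {"slide": [1.5, 0, -1.5], "dr": [0, 0, 0], "fingers": 0},
  {"slide": [1.5, 0, -1.5], "dr": [0, 0, 0], "fingers": 0},
])

```text
clock: 7.88
ee_pos: [0.4875, -0.3766, 0.1436]
tcp_rot: [[0.646, -0.404, 0.647], [-0.285, -0.915, -0.286], [0.708, 0.0, -0.707]]
ft_force: [0.1, 0.5, -0.2]
grip_width: 0.0001
gripper_force: 0.0
```

Request:
arm_command([
  {"slide": [1.5, 0, -1.5], "dr": [0, 0, 0], "fingers": 0},
  {"slide": [1.5, 0, -1.5], "dr": [0, 0, 0], "fingers": 0},
  {"slide": [1.5, 0, -1.5], "dr": [0, 0, 0], "fingers": 0},
  {"slide": [1.5, 0, -1.5], "dr": [0, 0, 0], "fingers": 0},
])

```text
clock: 8.22
ee_pos: [0.4868, -0.3757, 0.149]
tcp_rot: [[0.65, -0.403, 0.645], [-0.287, -0.915, -0.283], [0.704, -0.001, -0.71]]
ft_force: [-1.3, 0.2, -5.4]
grip_width: 0.0002
gripper_force: 2.0
```

Request:
arm_command([
  {"slide": [1.5, 0, -1.5], "dr": [0, 0, 0], "fingers": 0},
  {"slide": [1.5, 0, -1.5], "dr": [0, 0, 0], "fingers": 0},
  {"slide": [1.5, 0, -1.5], "dr": [0, 0, 0], "fingers": 0},
  {"slide": [1.5, 0, -1.5], "dr": [0, 0, 0], "fingers": 0},
])

```text
clock: 8.55
ee_pos: [0.487, -0.3759, 0.1583]
tcp_rot: [[0.649, -0.403, 0.645], [-0.286, -0.915, -0.283], [0.705, -0.001, -0.71]]
ft_force: [-5.9, 2.1, -3.8]
grip_width: -0.0001
gripper_force: 3.6
```

```bash
python3 -c "
from h import *
plan((-.028,-.03,.2),45)"
```

```text
tip now hood mm [-29.7 -24.6 144.8] rotvec tool deg [-0.   0.2 -0. ] slide in present tool mm [ 40.    5.3 -38. ] in final tool [ 40.2   5.4 -37.8] F [-5.9  2.1 -3.8] t 8.55 w -5.201790628026374e-05 [-0.92 -0.12  1.94  0.57  0.69  0.73]
```

Request:
arm_command([
  {"slide": [3, 0, -3], "dr": [0, 0, 0], "fingers": 0},
  {"slide": [4, 0, -4], "dr": [0, 0, 0], "fingers": 0},
  {"slide": [4, 0, -4], "dr": [0, 0, 0], "fingers": 0},
  {"slide": [4, 0, -4], "dr": [0, 0, 0], "fingers": 0},
  {"slide": [4, 0, -4], "dr": [0, 0, 0], "fingers": 0},
  {"slide": [4, 0, -4], "dr": [0, 0, 0], "fingers": 0},
  {"slide": [4, 0, -4], "dr": [0, 0, 0], "fingers": 0},
  {"slide": [4, 0, -4], "dr": [0, 0, 0], "fingers": 0},
  {"slide": [3, 0, -3], "dr": [0, 0, 0], "fingers": 0},
  {"slide": [2, 0, -2], "dr": [0, 0, 0], "fingers": 0},
])

```text
clock: 9.38
ee_pos: [0.4872, -0.3759, 0.2105]
tcp_rot: [[0.649, -0.402, 0.646], [-0.285, -0.915, -0.284], [0.705, -0.0, -0.709]]
ft_force: [-8.0, 2.3, -3.7]
grip_width: -0.0001
gripper_force: 4.5
```

Request:
arm_command([
  {"slide": [3, 0, -3], "dr": [0, 0, 0], "fingers": 0},
  {"slide": [4, 0, -4], "dr": [0, 0, 0], "fingers": 0},
  {"slide": [4, 0, -4], "dr": [0, 0, 0], "fingers": 0},
  {"slide": [4, 0, -4], "dr": [0, 0, 0], "fingers": 0},
  {"slide": [3, 0, -3], "dr": [0, 0, 0], "fingers": 0},
  {"slide": [2, 0, -2], "dr": [0, 0, 0], "fingers": 0},
  {"slide": [1, 0, -1], "dr": [0, 0, 0], "fingers": 0},
  {"slide": [0, 0, 0], "dr": [0, 0, 0], "fingers": 0},
])

```text
clock: 10.05
ee_pos: [0.4872, -0.376, 0.2406]
tcp_rot: [[0.649, -0.402, 0.646], [-0.285, -0.915, -0.284], [0.706, 0.0, -0.708]]
ft_force: [-8.9, 4.4, -1.5]
grip_width: -0.0002
gripper_force: 4.3
```

Run:
```python
from h import *
from bench import imaging
plan((-.028,-.03,.244),45)
A={n:np.mean([imaging.get_image(n)["image"][:,:,::-1].astype(np.float32) for _ in range(6)],0) for n in("scene","top")}
np.savez("avg2.npz",**A)
def z(n,x,y,w,hh,lo,hi):
    c=A[n][y:y+hh,x:x+w]
    return cv2.resize(np.clip((c-lo)/(hi-lo)*255,0,255).astype(np.uint8),(400,400),interpolation=cv2.INTER_CUBIC)
cv2.imwrite("pics/b1.png",np.hstack([z("scene",310,215,50,50,40,215),z("top",360,215,50,50,0,220)]))
print([proj(n,H(h,(-.033,-.138,q))).round(1) for q in(.28,.29) for n in("scene","top")])
```

```text
tip now hood mm [-29.5 -24.6 227.2] rotvec tool deg [-0.   0.1  0. ] slide in present tool mm [ 12.9   5.3 -10.9] in final tool [ 12.9   5.3 -10.9] F [-8.9  4.4 -1.5] t 10.05 w -0.000152107568510484 [-0.92 -0.19  1.83  0.48  0.84  0.86]
[array([330.7, 233.5]), array([380.2, 247.1]), array([330.8, 228.8]), array([380.8, 246.5])]
```

View pics/b1.png

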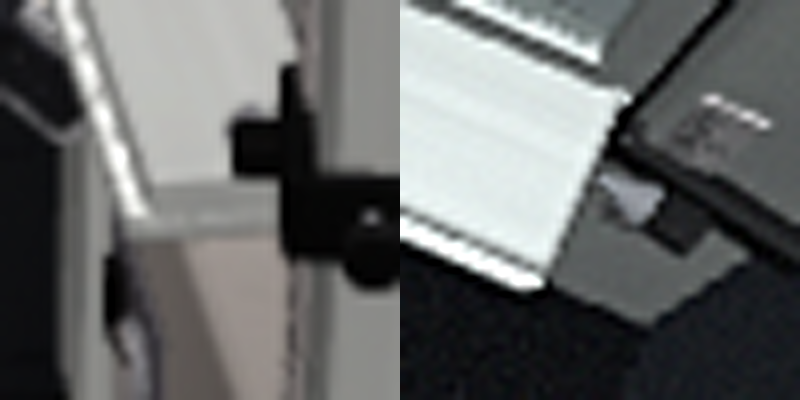

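The scene crop shows the lip's end face with its top edge from (150,190) to (285,180), and the cone tip at about (245,108), roughly 20 mm higher. I'll measure the edge rows numerically in both averaged images, before and after.

Run:
```python
from h import *
g=lambda f:cv2.cvtColor(np.load(f)["scene"].astype(np.uint8),cv2.COLOR_BGR2GRAY).astype(int)
a,b=g("avg.npz"),g("avg2.npz")
for z in (.18,.27,.28): print(z,[proj("scene",H(h,(x,-.138,z))).round(1) for x in(-.033,-.02,-.01)])
print("before");[print(c,a[272:290,c]) for c in(334,337,340)]
print("after");[print(c,b[228:250,c]) for c in(331,334,337,339)]
print("tip region");print(b[222:233,335:347])
```

```text
0.18 [array([329.9, 278.5]), array([336.5, 277.9]), array([341.7, 277.5])]
0.27 [array([330.6, 238.2]), array([337.6, 237.7]), array([342.9, 237.3])]
0.28 [array([330.7, 233.5]), array([337.7, 233. ]), array([343. , 232.6])]
before
334 [178 177 177 177 176 179 177 156 143 140 143 148 142 119  73  56  62  49]
337 [178 178 178 177 178 181 176 150 144 141 142 147 140 111  55  64  53  53]
340 [180 179 178 178 178 179 171 147 145 142 145 147 129  93  67  56  59  59]
after
331 [171 170 169 169 169 169 168 169 171 163 138 137 135 137 142 137 122 103
 102 103 103 102]
334 [171 171 170 170 169 169 168 169 169 156 136 135 134 135 138 131 125 133
 138 137 132 126]
337 [171 169 163 160 164 168 170 173 172 154 138 134 133 138 144 131 128 143
 144 143 142 142]
339 [156 118  68  46  47  47  44  44  65 112 137 135 135 139 139 129 128 143
 143 143 142 142]
tip region
[[171 171 171 173 173 172 171 170 170 166 153 140]
 [171 171 171 172 173 172 171 171 170 156  85  62]
 [171 171 171 172 173 173 171 171 170 152  47  56]
 [171 171 171 171 173 173 172 171 170 151  47  50]
 [171 171 171 171 172 173 172 171 170 151  46  47]
 [171 171 171 171 169 164 162 165 168 143  46  48]
 [171 171 171 168 156 137 130 147 156 122  46  48]
 [171 171 169 155 118 104 106 113 124 106  46  47]
 [171 171 163 128  68  49  49  50  54  47  45  48]
 [170 171 160 110  46  48  47  48  47  46  45  47]
 [170 170 164 131  47  48  48  48  48  47  46  47]]
```

The sash is now at z_lip ≈ 0.2728, and image and arm agree. The tip is about 20 mm higher. I'll raise it another 16 mm and compare again.

Request:
arm_command([
  {"slide": [1.5, 0, -1.5], "dr": [0, 0, 0], "fingers": 0},
  {"slide": [2.5, 0, -2.5], "dr": [0, 0, 0], "fingers": 0},
  {"slide": [2.5, 0, -2.5], "dr": [0, 0, 0], "fingers": 0},
  {"slide": [2, 0, -2], "dr": [0, 0, 0], "fingers": 0},
  {"slide": [1.5, 0, -1.5], "dr": [0, 0, 0], "fingers": 0},
  {"slide": [1, 0, -1], "dr": [0, 0, 0], "fingers": 0},
  {"slide": [0.5, 0, -0.5], "dr": [0, 0, 0], "fingers": 0},
  {"slide": [0, 0, 0], "dr": [0, 0, 0], "fingers": 0},
])

```text
clock: 11.32
ee_pos: [0.4872, -0.376, 0.2566]
tcp_rot: [[0.649, -0.403, 0.646], [-0.285, -0.915, -0.284], [0.705, -0.0, -0.709]]
ft_force: [-9.1, 3.4, -4.0]
grip_width: 0.0001
gripper_force: 4.3
```

Run:
```python
from h import *
from bench import imaging
plan((-.028,-.03,.244),45)
A={n:np.mean([imaging.get_image(n)["image"][:,:,::-1].astype(np.float32) for _ in range(6)],0) for n in("scene","top")}
np.savez("avg3.npz",**A)
b=cv2.cvtColor(A["scene"].astype(np.uint8),cv2.COLOR_BGR2GRAY).astype(int)
print(b[219:242,328:347])
def z(n,x,y,w,hh,lo,hi):
    c=A[n][y:y+hh,x:x+w]
    return cv2.resize(np.clip((c-lo)/(hi-lo)*255,0,255).astype(np.uint8),(400,400),interpolation=cv2.INTER_CUBIC)
cv2.imwrite("pics/b2.png",np.hstack([z("scene",326,215,25,25,40,215),z("top",370,225,25,25,0,220)]))
```

```text
tip now hood mm [-29.5 -24.6 243.1] rotvec tool deg [-0.   0.1  0. ] slide in present tool mm [1.7 5.3 0.4] in final tool [1.7 5.3 0.4] F [-9.1  3.4 -4. ] t 11.3167 w 0.00011061696673761573 [-0.92 -0.2   1.81  0.46  0.87  0.88]
[[170 170 170 170 170 170 170 170 170 170 170 171 172 172 171 170 170 170
  158]
 [170 170 170 170 170 170 170 170 170 170 170 171 172 172 171 170 169 169
  158]
 [170 170 169 169 169 170 170 170 170 170 170 170 171 172 172 171 170 169
  159]
 [170 170 169 169 169 169 169 170 170 170 170 170 170 171 172 171 165 151
  139]
 [170 169 169 169 169 169 169 170 170 170 170 169 170 171 171 171 155  84
   62]
 [190 169 169 169 169 169 169 169 169 170 170 170 169 170 171 171 152  47
   56]
 [213 170 170 169 168 168 168 169 169 170 170 170 169 170 171 171 152  47
   50]
 [206 170 169 168 168 168 168 168 169 170 170 170 169 170 170 171 152  46
   47]
 [204 188 168 167 167 167 168 168 169 169 170 169 161 159 165 170 145  46
   47]
 [196 211 170 170 170 170 171 171 171 172 169 156 136 129 146 159 127  46
   48]
 [165 197 170 170 169 168 167 167 166 165 153 120 103 106 112 
[... 291 characters left out ...]
 135 135 134 116  46  48  48  48  48  47  45
   47]
 [163 148 140 141 139 138 139 141 142 142 126  44  44  44  45  45  44  45
   47]
 [151 150 148 145 143 141 137 139 138 140 124  43  44  44  44  44  44  44
   47]
 [136 136 135 132 130 129 126 126 127 129 117  57  49  43  44  44  43  44
   47]
 [119 119 123 126 129 129 128 129 128 129 127 108 103  99  99  94  69  43
   47]
 [102 106 120 134 143 145 145 144 143 144 144 143 144 144 144 137 103  42
   44]
 [103 105 119 136 141 145 144 144 144 144 143 143 144 144 144 141 117  43
   43]
 [103 103 112 131 140 142 144 144 144 144 144 144 144 143 144 143 127  42
   43]
 [103 102 107 124 137 141 144 145 145 145 144 144 144 143 143 143 126  42
   43]]
```

View pics/b2.png

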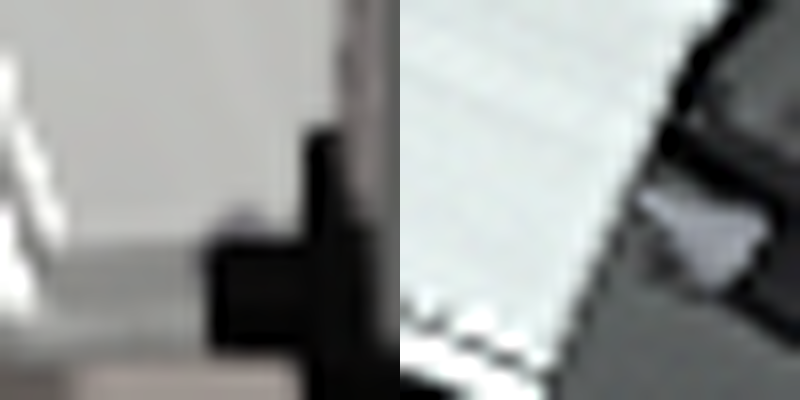

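The lip edge is at row 229.25 and the cone apex at about row 227.0 at the same column, so the lip is about 5 mm short. I'll raise it 4.6 mm and check.

Request:
arm_command([
  {"slide": [1.3, 0, -1.3], "dr": [0, 0, 0], "fingers": 0},
  {"slide": [1, 0, -1], "dr": [0, 0, 0], "fingers": 0},
  {"slide": [0.6, 0, -0.6], "dr": [0, 0, 0], "fingers": 0},
  {"slide": [0.4, 0, -0.4], "dr": [0, 0, 0], "fingers": 0},
  {"slide": [0, 0, 0], "dr": [0, 0, 0], "fingers": 0},
  {"slide": [0, 0, 0], "dr": [0, 0, 0], "fingers": 0},
])

```text
clock: 12.42
ee_pos: [0.4871, -0.3759, 0.2611]
tcp_rot: [[0.649, -0.403, 0.646], [-0.285, -0.915, -0.284], [0.705, -0.0, -0.709]]
ft_force: [-7.5, 2.5, -3.3]
grip_width: 0.0001
gripper_force: 4.3
```

Run:
```python
from h import *
from bench import imaging
plan((-.028,-.03,.244),45)
A={n:np.mean([imaging.get_image(n)["image"][:,:,::-1].astype(np.float32) for _ in range(6)],0) for n in("scene","top")}
b=cv2.cvtColor(A["scene"].astype(np.uint8),cv2.COLOR_BGR2GRAY).astype(int)
print(b[223:232,331:347])
```

```text
tip now hood mm [-29.6 -24.6 247.7] rotvec tool deg [-0.   0.1  0. ] slide in present tool mm [-1.5  5.4  3.7] in final tool [-1.5  5.4  3.7] F [-7.5  2.5 -3.3] t 12.4167 w 5.323976606487768e-05 [-0.92 -0.21  1.8   0.46  0.88  0.89]
[[169 168 168 168 168 169 170 170 170 169 170 171 171 156  85  62]
 [168 168 168 168 168 168 169 170 170 169 169 170 171 152  47  56]
 [168 167 167 168 168 169 169 171 171 171 171 171 173 155  48  50]
 [171 170 170 170 171 171 171 171 171 171 171 170 173 154  47  48]
 [169 169 166 166 165 164 163 161 158 154 153 152 152 130  47  48]
 [147 145 142 140 139 138 138 136 130 124 126 129 130 100  47  48]
 [137 136 136 135 134 134 133 125 107 103 106 107 105  85  46  48]
 [136 135 134 134 133 132 128 106  68  50  49  51  54  48  46  48]
 [135 136 134 135 137 135 129  97  47  47  48  48  48  47  46  48]]
```

The edge is at row 227.1 against the apex at 227.0, so they are level. I'll back off along the contact normal, move away and verify.

Request:
arm_command([
  {"slide": [-4, 0, 0], "dr": [0, 0, 0], "fingers": 0},
  {"slide": [-10, 0, 0], "dr": [0, 0, 0], "fingers": 0},
  {"slide": [-15, 0, -10], "dr": [0, 0, 0], "fingers": 0},
  {"slide": [-15, 0, -20], "dr": [0, 0, 0], "fingers": 0},
  {"slide": [-15, 0, -25], "dr": [0, 0, 0], "fingers": 0},
  {"slide": [0, 0, -30], "dr": [0, 0, 0], "fingers": 0},
  {"slide": [0, 0, 0], "dr": [0, 0, 0], "fingers": 0},
  {"slide": [0, 0, 0], "dr": [0, 0, 0], "fingers": 0},
])

```text
clock: 13.68
ee_pos: [0.3947, -0.3367, 0.2842]
tcp_rot: [[0.643, -0.405, 0.65], [-0.281, -0.914, -0.292], [0.713, 0.005, -0.702]]
ft_force: [-0.1, -0.0, -0.0]
grip_width: -0.0002
gripper_force: 0.0
```

Run:
```python
from h import *
from bench import imaging
plan((-.1,-.03,.25),45)
A={n:np.mean([imaging.get_image(n)["image"][:,:,::-1].astype(np.float32) for _ in range(6)],0) for n in("scene","top")}
b=cv2.cvtColor(A["scene"].astype(np.uint8),cv2.COLOR_BGR2GRAY).astype(int)
print(b[223:232,331:347])
z=lambda c:cv2.resize(np.clip(c,0,255).astype(np.uint8),(400,400),interpolation=cv2.INTER_CUBIC)
cv2.imwrite("pics/c1.png",np.hstack([z(A["top"][160:310,220:420]),z(A["scene"][160:400,240:400])]))
```

```text
tip now hood mm [-129.8  -26.   270.9] rotvec tool deg [ 0.3 -0.5  0.1] slide in present tool mm [ 6.2  3.9 35.9] in final tool [ 6.5  4.1 35.9] F [-0.1 -0.  -0. ] t 13.6833 w -0.0002442962942956353 [-1.08 -0.45  1.94  0.53  1.05  0.78]
[[168 167 167 167 168 168 169 170 169 169 169 170 171 155  85  63]
 [168 167 167 167 167 168 169 169 169 169 169 169 170 151  48  57]
 [167 167 167 167 167 168 168 170 171 170 170 171 173 154  48  51]
 [170 170 170 170 170 170 170 171 171 170 170 170 172 153  48  49]
 [168 168 166 165 164 163 162 161 157 153 153 151 151 130  48  49]
 [146 143 142 140 138 138 138 136 130 124 125 128 129  99  48  49]
 [136 135 135 135 134 134 133 125 107 103 106 107 105  85  47  49]
 [135 135 134 134 133 132 127 106  69  51  50  52  55  49  47  48]
 [135 136 134 134 136 134 128  97  48  49  48  48  49  48  47  48]]
```

View pics/c1.png

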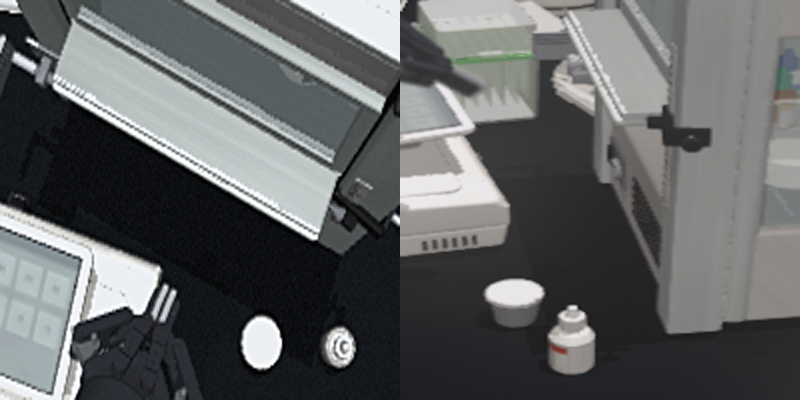

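The sash stayed level with the pointer and the bolt is drawn (rod and tab at the left edge of the top crop). The cup at (262,342) and the bottle at (338,348) are still standing, and the gripper is clear of everything.

```bash
python3 -c "
from bench import env
print(env.hand_in())"
```

```text
the job is handed in; nothing more can be done
None
```

The job is handed in: I pushed the bolt out to its stop, then raised the sash from beneath until the lip's top edge was level with the pointer tip, within about 1 mm as measured in the images; the cup and bottle were not touched, and it took about 14 s.

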